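Hang up the pail and open the nutmeg jar

TASK

A small pail has been parked on the lid of the nutmeg jar: lift it off by its wooden grip, hang it by its handle on the hook of the stand and let it go. Then unscrew the jar's tight cap (anticlockwise seen from above) while its wooden cradle braces the jar, stop turning when the threads let go, lift the cap straight up and hold it level just above the open mouth, clear of the jar by no more than about three centimetres. The jar stays seated in its cradle, the other things are left alone, and the program finishes with the gripper still holding the cap there.

Things in the scene. Friction and masses are not known exactly. Their poses are not given: they have to be found in the camera images.
- pail: aluminium pail, 170 g, on the jar's cap at the start: 68 mm across the rim, 56 the foot, 55 mm high; origin at centre of underside, z up. A stiff upright bail (6 mm wire) rises from the rim at +y and -y to an upright wooden grip; whole height 135 mm. The window under the grip, which the hook enters along the pail's x (either way), is 60 mm wide and 42 high (z 55 to 97)
- pail_grip (a point): where to grasp the pail's wooden grip: in its middle, 8 mm below its top, 127 mm above the pail's underside. The grip is an upright board 12 mm thick (along the pail's x), 56 wide (y), 38 high (z 97 to 135 mm); pinch it across the 12 mm, fingertips above its lower edge, to leave the window below free
- pail_bar (a point): middle of the lower edge of the pail's wooden grip, 97 mm above the pail's underside; this edge rests on the hook when the pail hangs
- hook: hook stand of dark steel, fixed; origin on the ledge under the post (14 mm thick, 190 mm high). From the post's top a level prong, 8 mm round bar, runs 85 mm along the stand's -x (towards the robot, up to 17 degrees askew), then turns up: the lip ends 103 mm from the post's axis, 9 mm above the prong. Top of prong 190 mm above the ledge
- hook_seat (a point): point on top of the level prong where the pail should hang, 55 mm from the post's axis, 190 mm above the ledge. Push the pail's window over the lip along the stand's +x with pail_bar some 20 mm above this height, then lower
- cradle: square wooden cradle fixed to the ledge, 101 x 101 mm, 32 mm high, with a square recess of 71 mm, its floor 8 mm above the ledge; origin at the centre of its underside. It keeps the jar from turning, with about 3 degrees of play, but not from being lifted
- jar: square glass jar of nutmegs, 400 g, loose in the cradle: 68 x 68 mm, 66 mm high, round neck 48 mm wide up to 98 mm; origin at centre of underside. Two neck lugs at its +x and -x hold the cap's lugs. A sprung seal in the mouth (8 N) presses the cap up against them, so it is tight (0.2 to 0.5 N m). Mouth with seal reaches up to 103 mm once open
- cap: dark steel screw cap, 65 mm across, 31 high, 90 g; origin at centre of its lower edge, 79 mm above the jar's underside while on; z up. Lugs at its +x and -x. Its yaw relative to the jar starts at -9 to 14 degrees and grows as it is unscrewed anticlockwise; it comes free at about 60 and meets a stop at about 110 degrees. Once free it is pushed up 3 mm and lifts straight off
- cap_center (a point): centre of the cap, half-way up (15.5 mm above its lower edge, 15.5 mm below its flat top); grasp the cap across its 65 mm, at or a few mm above this point; the jar's shoulder lies 28 mm below it
- cap_mark (a point): small round pip on the top face of the cap near its edge, 30 mm from the axis along the cap's +x
- ramekin_near: bystander: glass ramekin 76 mm across, 42 mm high, between the jar and the hook, nearer the robot; origin at its underside
- ramekin_far: bystander: glass ramekin 76 mm across, 42 mm high, between the jar and the hook, farther from the robot; origin at its underside
- fork_holder: bystander: round wooden holder with six upright forks, 100 mm across, 195 mm high, at the back left; origin at its underside
- pepper_mill: bystander: wooden pepper mill, 56 mm across, 147 mm high, to the right; origin at its underside

How it is judged:
By the outcome, as a careful person would: the job done as asked, in the order asked, and still so for the second after the job is handed in, while the arm keeps its last pose, push and grip.
It also fails if it takes over 56 s, if anything falls off the work surface, if the arm or the gripper's body presses on something with over 40 N, if the wrist force passes 120 N, or if a joint passes its speed limit or range.

ROBOT

A 6-joint arm with a two-finger parallel gripper is mounted at the origin on the work surface. World frame = base frame: x ahead of the robot, y to its left, z up, the work surface at z = 0. Lengths are in mm, angles in rad, forces in N, time in s.
With the tool pointing down it reaches from about 275 to 1000 mm from the base axis. Payload 8.4 kg.
Tool frame: the origin (TCP) lies midway between the tips of the shut fingers; the grasp point (between the pads) lies 19 mm behind it; z points along the fingers, x is the direction in which the jaws open and shut, and the axes are right-handed (so a half turn about z gives the same grasp; the last joint's range is limited). The gripper opens to 85 mm and grips with 20 to 120 N. Pads are 22 mm wide; open, the fingers measure 114 mm over their backs; the gripper's body (76 mm by 85 mm) begins 54 mm behind the grasp point. The pads swing forward as they close: fully open they stand 13 mm farther back than shut.
Start: joints at [-1.146, 0.353, 1.633, -0, 1.155, -0.002], TCP at [258.724, -568.937, 231.281] pointing down, gripper open.
Joint ranges: [-2.63, 2.63], [-0.92, 2.1], [0.06, 2.66], [-1.3, 4.44], [0, 2.69], [-3.02, 3.02]. Speed limits (rad/s): [2.22, 2.22, 2.79, 3.14, 3.14, 3.14].

INTERFACE

Orientations are given as [roll, pitch, yaw] about the fixed x, y, z axes, in that order (R = Rz(yaw) Ry(pitch) Rx(roll)).
In Python, from rig import sense, grab_frame, camera_model, job gives the robot as it stands.
- The arm moves only by the tool arm_command, never from a script. Its argument "plan" is a list of rows, each an object with "translation": the shift along the tool's x, y, z in cm, a list of three; "twist": the turn about the tool's z in rad; "gripper": the opening, from 0 (shut) to 1 (fully open). A call has exactly 5 rows; each row is the pose to reach, as a shift and turn from the pose measured when the call began, along the tool's axes at that moment; what a row does not reach only later rows make up. A row lasts 1/12 s, in which the tool goes at most 41.7 mm and 7.16 degrees, less where a joint would pass 70% of its speed; a pose out of reach is approached as far as the arm can. A call with a gripper value outside its range is refused whole. The fingers move at their own pace and stop on an object; "squeeze" is the grip in N (left out, the last holds). Time passes only in rows, so rows that repeat a pose let the fingers close, or fill a call up. It gives the time, the measured TCP pose, the force and the opening at its end, in the units of the state.
- sense(): the state, without advancing time (a new reading comes with each control period).
- grab_frame(name): name is "side" or "top" or "wrist"; returns the picture (480x640x3 uint8, blue, green, red); there is no depth.
- camera_model(name): a dict with "fx", "fy", "cx", "cy" (pixels), "pose" (4x4, takes a point from camera to world coordinates). Camera axes: x right, y down, z forward; pixel columns grow to the right and rows downward; lengths in mm; the calibration is good to about 2 mm. A picture is of the moment at which its call begins: read the wrist's pose just before it. camera_model takes no time and is no camera call; for the wrist camera it gives the pose at the moment of the call.
- job.sign_off(): hands the job in, once; it reports no verdict.
The state is a dict: "clock": time; "qpos": joint angles; "qvel": joint speeds; "joint_efforts": joint torques, N m; "eef_pos": TCP position; "tcp_rot": TCP orientation; "contact_force": force on the tool from outside, world axes, zero at the start; "wrist_torque": the same for the moment, N m; "opening": opening from 0.0 (shut) to 1.0 (fully open).
Only numpy, scipy, OpenCV 4.12 (cv2) and the standard library are available. Lean on these libraries where they do the work, as an engineer would, in place of code of your own. Each camera call takes 0.05 s, during which the arm holds its last target.

## Working session

There is one attempt and no reset: what is moved stays moved. The work goes in short steps, Python scripts to look and compute and a tool call to move; the robot and the scene stay as the last step left them, time stands still between calls to the robot, and variables do not carry over. Pictures are saved under pics/ and viewed, and the job is handed in when it is done.

Besides the shell and the picture viewer there is one more tool, called after ">>>" as name([rows], argument=value, ...), one row to a line, values as JSON. arm_command: Moves the arm, as the interface text tells. Its arguments: {"type":"object","properties":{"plan":{"type":"array","items":{"type":"object","properties":{"translation":{"type":"array","items":{"type":"number"}},"twist":{"type":"number"},"gripper":{"type":"number"}}}},"squeeze":{"type":"number"}},"required":["plan"]}

```bash
mkdir -p pics; ls; python3 - <<'E'
from rig import sense, grab_frame, camera_model, job
import cv2
s=sense();print(s)
for n in("side","top","wrist"):
    cv2.imwrite(f"pics/{n}0.png",grab_frame(n)); m=camera_model(n); print(n,m)
E
```

```text
pics
{'clock': 0.0, 'qpos': array([-1.14642737e+00,  3.53663115e-01,  1.63412372e+00, -1.60278317e-05,
        1.15520682e+00, -2.38807143e-03]), 'qvel': array([ 0.00154951, -0.0024697 , -0.00209355,  0.00120137, -0.000867  ,
       -0.00120313]), 'joint_efforts': array([-7.11791381e-04, -6.05263138e+01, -3.42067194e+01, -2.36354573e-06,
        9.59174184e-03, -1.43004661e-05]), 'eef_pos': array([ 258.50788416, -568.51324152,  230.55679468]), 'tcp_rot': array([ 3.14158134e+00,  1.40102769e-03, -1.14403283e+00]), 'contact_force': array([-0.55770903, -0.35772361, -0.00475146]), 'wrist_torque': array([ 0.0343978 ,  0.05816145, -0.04893123]), 'opening': 1.0019860874118602}
side {'fx': 582.7110938056508, 'fy': 582.7110938056508, 'cx': 320.0021506890338, 'cy': 237.48332982308304, 'pose': array([[-9.91542308e-01, -8.20721727e-02,  1.00538595e-01,
         4.38842940e+02],
       [-1.27642932e-01,  4.76557620e-01, -8.69827636e-01,
         1.04769405e+03],
       [ 2.34762106e-02, -8.75303943e-01, -4.83002975e-01,
         7.68213794e+02],
       [ 0.00000000e+00,  0.00000000e+00,  0.000000
[... 250 characters left out ...]
4848e-01, -2.62590842e-02, -8.03252553e-04,
        -4.96496244e+01],
       [ 4.80838813e-03, -1.52820271e-01, -9.88242300e-01,
         1.57380644e+03],
       [ 0.00000000e+00,  0.00000000e+00,  0.00000000e+00,
         1.00000000e+00]])}
wrist {'fx': 347.6944029430201, 'fy': 347.6944029430201, 'cx': 322.20706823925565, 'cy': 245.46462009009016, 'pose': array([[ 4.14895107e-01, -8.69328744e-01, -2.68569517e-01,
         3.27978188e+02],
       [-9.09869165e-01, -3.96535793e-01, -1.22055186e-01,
        -5.35875299e+02],
       [-3.91344515e-04,  2.95003222e-01, -9.55496178e-01,
         3.73160716e+02],
       [ 0.00000000e+00,  0.00000000e+00,  0.00000000e+00,
         1.00000000e+00]])}
```

View pics/side0.png

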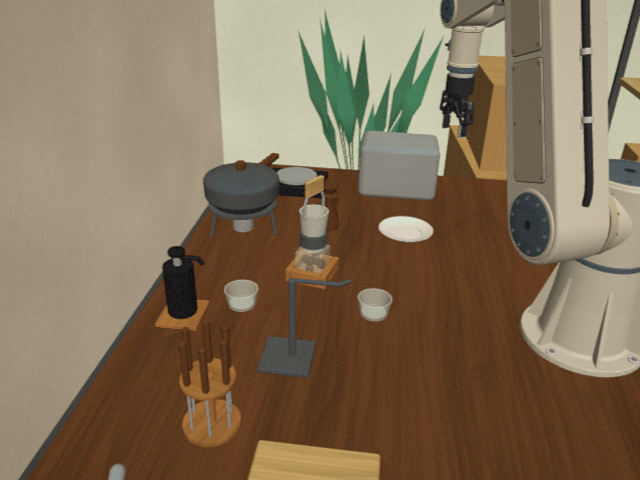

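View pics/top0.png

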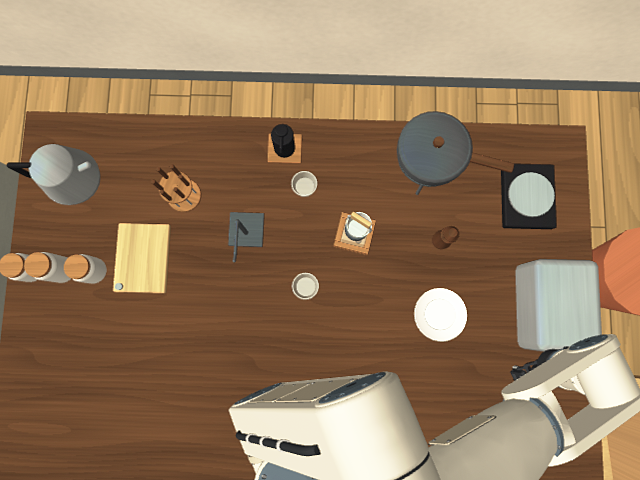

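View pics/wrist0.png

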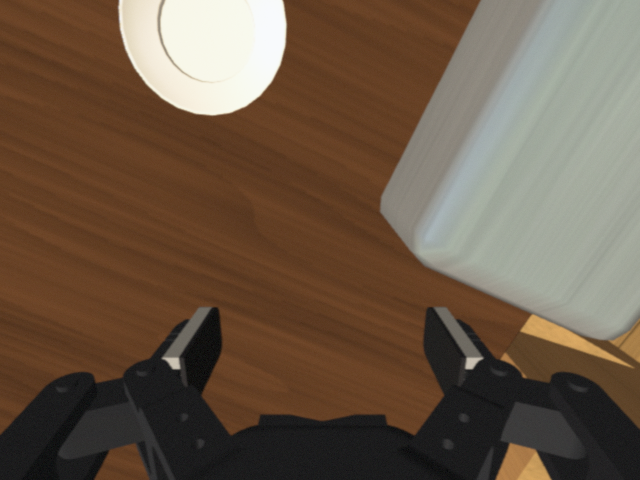

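The top view shows the jar and pail near (357,230), the hook base near (246,230) with its prong tip at (235,262), and the ramekins at (304,183) and (305,286). The pepper mill is at (446,237) and the forks at (178,188). The side view shows the grip near (315,187) and the hook post at (292,318) with its tip at (348,283). I'll enlarge crops next.

```bash
python3 - <<'E'
import cv2
def c(n,x,y,w,h,s,o):
    i=cv2.imread(f"pics/{n}.png")[y:y+h,x:x+w]; cv2.imwrite(f"pics/{o}.png",cv2.resize(i,None,fx=s,fy=s,interpolation=cv2.INTER_CUBIC))
c("side0",270,170,80,120,5,"c1")
c("side0",250,265,110,115,5,"c2")
c("top0",325,200,60,60,10,"c3")
c("top0",220,200,60,75,8,"c4")
E
```

```text
(no output)
```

View pics/c1.png

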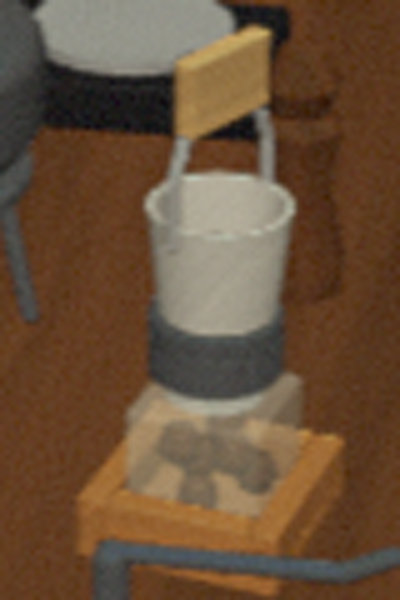

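View pics/c2.png

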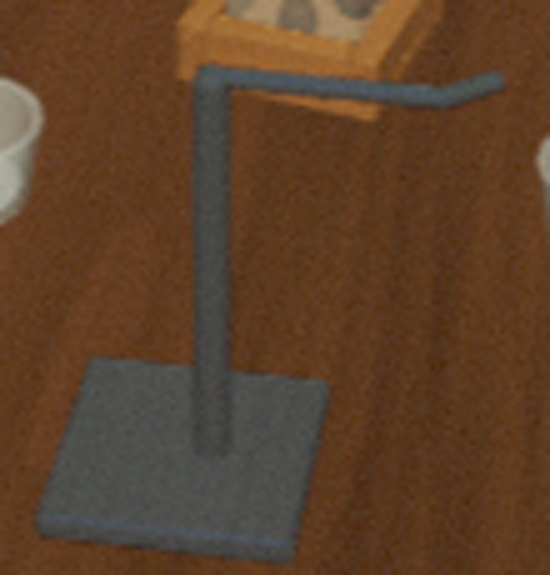

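View pics/c3.png

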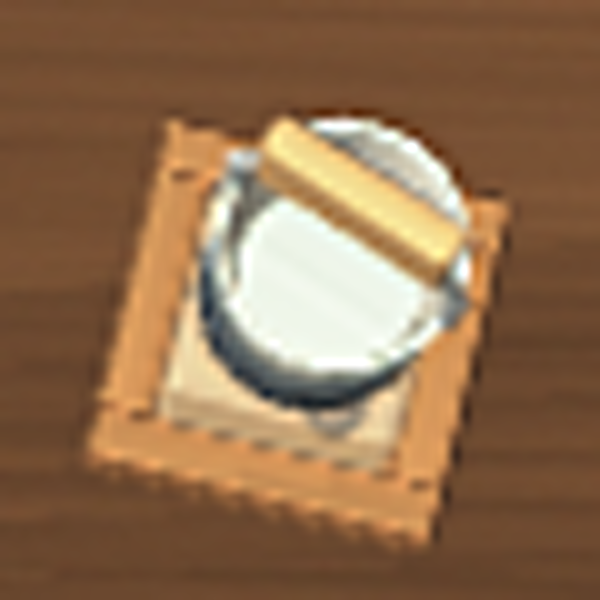

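View pics/c4.png

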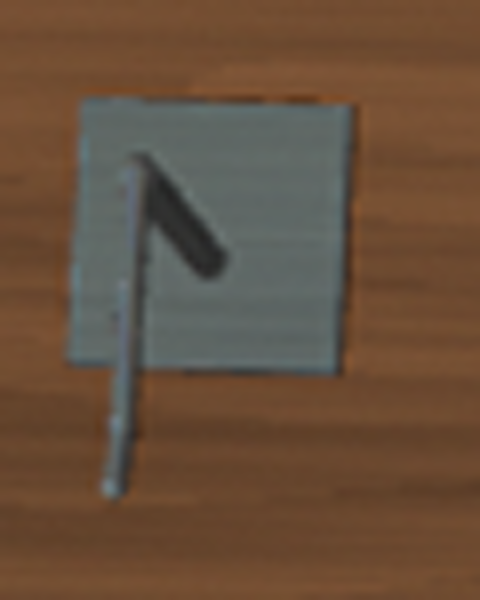

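```bash
cat > h.py <<'E'
import numpy as np
from rig import sense, grab_frame, camera_model, job
def ray(m,u,v):
    d=np.array([(u-m['cx'])/m['fx'],(v-m['cy'])/m['fy'],1.]); P=m['pose']; return P[:3,3],P[:3,:3]@d
def atz(m,u,v,z):
    o,d=ray(m,u,v); return o+d*(z-o[2])/d[2]
def tri(*obs):
    A=np.zeros((3,3));b=np.zeros(3)
    for m,u,v in obs:
        o,d=ray(m,u,v); d=d/np.linalg.norm(d); Q=np.eye(3)-np.outer(d,d); A+=Q;b+=Q@o
    x=np.linalg.solve(A,b)
    e=[np.linalg.norm((np.eye(3)-np.outer(d/np.linalg.norm(d),d/np.linalg.norm(d)))@(x-o)) for o,d in (ray(*q) for q in obs)]
    return x,e
def proj(m,p):
    q=np.linalg.inv(m['pose'])@np.append(p,1); return m['fx']*q[0]/q[2]+m['cx'],m['fy']*q[1]/q[2]+m['cy']
E
python3 - <<'E'
from h import *
np.set_printoptions(precision=1,suppress=True)
T=camera_model('top');S=camera_model('side')
t4=lambda u,v:(220+u/8-.4,200+v/8-.4); t3=lambda u,v:(325+u/10-.45,200+v/10-.45)
s1=lambda u,v:(270+u/5-.4,170+v/5-.4); s2=lambda u,v:(250+u/5-.4,265+v/5-.4)
print('posttop',tri((T,*t4(137,165)),(S,*s2(212,75))))
print('tip',tri((T,*t4(112,490)),(S,*s2(498,80))))
for z in(0,8):print('plate',[atz(T,*t4(*p),z) for p in((82,100),(355,105),(338,372),(70,362))])
print('cradle corners z32',[atz(T,*t3(*p),32) for p in((172,122),(508,203),(425,542),(92,455))])
print('grip corners', tri((T,*t3(287,118)),(S,*s1(268,28))), tri((T,*t3(468,235)),(S,*s1(178,68))))
print('gripZ253',[atz(T,*t3(*p),253) for p in((287,120),(465,235),(440,262),(265,150))])
E
```

```text
posttop (array([592. , 164. , 185.1]), [np.float64(1.5890030996830136), np.float64(1.5890030996830395)])
tip (array([486.2, 165.5, 194.8]), [np.float64(0.4172843824758329), np.float64(0.41728438247595967)])
plate [array([650.7, 214.1,   0. ]), array([651.5, 113.6,   0. ]), array([552.2, 115.7,   0. ]), array([553.3, 213.5,   0. ])]
plate [array([649.1, 212.7,   8. ]), array([649.9, 112.7,   8. ]), array([551.1, 114.8,   8. ]), array([552.2, 212.2,   8. ])]
cradle corners z32 [array([ 654.1, -114.1,   32. ]), array([ 632.9, -211.4,   32. ]), array([ 533.9, -188.7,   32. ]), array([556.4, -93.1,  32. ])]
grip corners (array([ 589.3, -132.3,  272.9]), [np.float64(17.735417087251083), np.float64(17.73541708725146)]) (array([ 603.7, -180.5,  224. ]), [np.float64(15.051044583001904), np.float64(15.051044583001875)])
gripZ253 [array([ 610.9, -133.3,  253. ]), array([ 583.2, -177.7,  253. ]), array([ 576.3, -171.6,  253. ]), array([ 603.2, -128. ,  253. ])]
```

```bash
cat >> h.py <<'E'
from scipy.spatial.transform import Rotation as Ro
def go(p,yaw=None):
    s=sense(); R=Ro.from_euler('xyz',s['tcp_rot']).as_matrix(); d=R.T@(np.array(p)-s['eef_pos'])/10
    tw=0 if yaw is None else -((yaw-s['tcp_rot'][2]+np.pi)%(2*np.pi)-np.pi)
    print('trans cm',np.round(d,2),'twist',round(tw,3),'pos',np.round(s['eef_pos'],1),'rpy',np.round(s['tcp_rot'],3),'t',round(s['clock'],2),'op',round(s['opening'],3),'F',np.round(s['contact_force'],1))
E
python3 -c "
from h import *
go([570,-165,420],-0.56)"
```

```text
trans cm [-23.87 -45.06 -18.91] twist -0.584 pos [ 258.6 -568.6  230.7] rpy [ 3.142e+00  1.000e-03 -1.144e+00] t 0.15 op 0.998 F [-0.6  0.5  0.3]
```

>>> arm_command([
  {"translation": [0,0,-4],"twist": 0,"gripper": 1},
  {"translation": [0,0,-8],"twist": 0,"gripper": 1},
  {"translation": [0,0,-12],"twist": 0,"gripper": 1},
  {"translation": [0,-1,-16],"twist": 0,"gripper": 1},
  {"translation": [-1,-3,-19],"twist": -0.1,"gripper": 1},
])

```text
clock: 0.57
eef_pos: [281.2, -548.8, 423.9]
tcp_rot: [3.141, -0.002, -1.047]
contact_force: [0.3, 0.8, -0.4]
opening: 1.001
```

```bash
python3 -c "
from h import *
go([570,-165,420],-0.56)"
```

```text
trans cm [-18.8  -44.2    0.32] twist -0.487 pos [ 281.2 -548.8  423.9] rpy [ 3.141e+00 -2.000e-03 -1.047e+00] t 0.57 op 1.001 F [ 0.3  0.8 -0.4]
```

>>> arm_command([
  {"translation": [-1.6,-3.8,0],"twist": -0.1,"gripper": 1},
  {"translation": [-3.2,-7.6,0],"twist": -0.2,"gripper": 1},
  {"translation": [-4.8,-11.4,0],"twist": -0.3,"gripper": 1},
  {"translation": [-6.4,-15.2,0],"twist": -0.4,"gripper": 1},
  {"translation": [-8,-19,0],"twist": -0.487,"gripper": 1},
])

```text
clock: 0.98
eef_pos: [406.4, -382.8, 423.6]
tcp_rot: [3.14, -0.001, -0.556]
contact_force: [0.0, -0.6, 0.3]
opening: 1.0
```

```bash
python3 -c "
from h import *
go([570,-165,420],-0.56)"
```

```text
trans cm [  2.41 -27.13   0.32] twist 0.004 pos [ 406.4 -382.8  423.6] rpy [ 3.14e+00 -1.00e-03 -5.56e-01] t 0.98 op 1.0 F [ 0.  -0.6  0.3]
```

>>> arm_command([
  {"translation": [0.4,-4,0],"twist": 0,"gripper": 1},
  {"translation": [0.8,-8,0],"twist": 0,"gripper": 1},
  {"translation": [1.2,-12,0],"twist": 0,"gripper": 1},
  {"translation": [1.8,-16,0],"twist": 0,"gripper": 1},
  {"translation": [2.4,-19,0],"twist": 0,"gripper": 1},
])

```text
clock: 1.4
eef_pos: [528.3, -231.3, 423.2]
tcp_rot: [3.141, -0.001, -0.555]
contact_force: [0.8, -0.6, 1.1]
opening: 0.998
```

```bash
python3 -c "
from h import *
import cv2,pickle
m=camera_model('wrist');f=grab_frame('wrist');cv2.imwrite('pics/w1.png',f);pickle.dump(m,open('w1.pkl','wb'))
go([570,-165,420],-0.56)
print(sense()['qvel'])"
```

```text
trans cm [-0.02 -7.43  0.29] twist 0.007 pos [ 531.2 -228.4  422.8] rpy [-3.14e+00 -1.00e-03 -5.53e-01] t 1.45 op 0.999 F [ 0.3  2.4 -0.4]
[-0.07110414 -0.01334431  0.03199378 -0.02302797  0.00305505 -0.11816079]
```

View pics/w1.png

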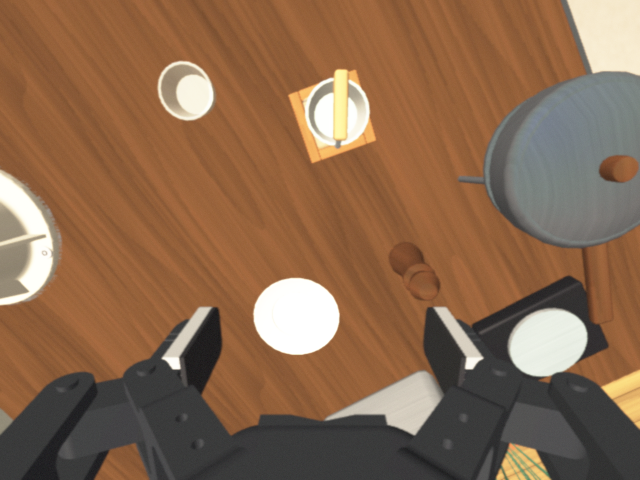

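```bash
python3 -c "
import cv2
i=cv2.imread('pics/w1.png')[55:175,270:390];cv2.imwrite('pics/c5.png',cv2.resize(i,None,fx=5,fy=5,interpolation=2))"
```

```text
(no output)
```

View pics/c5.png

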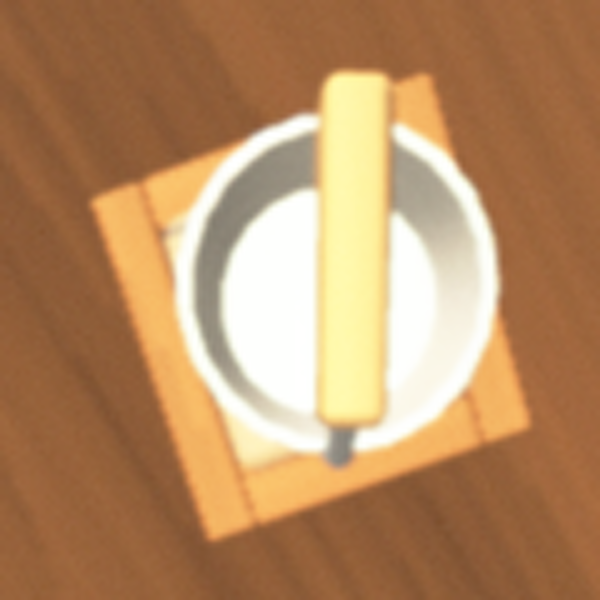

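```bash
python3 -c "
from h import *
import pickle
np.set_printoptions(precision=1,suppress=True)
m=pickle.load(open('w1.pkl','rb'));c=lambda u,v:(270+u/5-.4,55+v/5-.4)
g=[atz(m,*c(*p),253) for p in((325,72),(390,75),(383,424),(318,420))];print(np.array(g),np.mean(g,0))
d=(g[0]+g[1]-g[2]-g[3])/2;print(np.linalg.norm(d),np.arctan2(d[1],d[0]),np.linalg.norm(g[0]-g[1]))
print('rim',atz(m,*c(338,283),173))
k=[atz(m,*c(*p),32) for p in((92,200),(430,75),(530,425),(210,540))];print(np.array(k),np.mean(k,0))
for a in range(4): e=k[a]-k[a-1];print(np.linalg.norm(e),np.degrees(np.arctan2(e[1],e[0])))
"
```

```text
[[ 605.7 -125.6  253. ]
 [ 614.4 -131.5  253. ]
 [ 585.9 -177.7  253. ]
 [ 576.7 -171.3  253. ]] [ 595.7 -151.5  253. ]
54.21742484693734 1.0111518871751888 10.592534128078151
rim [ 596.7 -151.4  173. ]
[[ 558.8  -90.9   32. ]
 [ 656.3 -113.4   32. ]
 [ 634.6 -209.4   32. ]
 [ 537.1 -187.8   32. ]] [ 596.7 -150.4   32. ]
99.36257314640355 77.41610856585933
100.09458797615883 -13.033575117892878
98.37688451620438 -102.72085958212354
99.85653206952487 167.5310882335714
```

```bash
python3 -c "
from h import *
go([596,-151.5,226],-0.56)"
```

```text
trans cm [ 1.46 -9.91 19.7 ] twist 0.007 pos [ 531.2 -228.4  422.8] rpy [-3.14e+00 -1.00e-03 -5.53e-01] t 1.45 op 0.999 F [ 0.3  2.4 -0.4]
```

>>> arm_command([
  {"translation": [0.7,-3.3,2],"twist": 0,"gripper": 0.7},
  {"translation": [1.4,-6.6,4],"twist": 0.007,"gripper": 0.7},
  {"translation": [1.46,-9.2,7],"twist": 0.007,"gripper": 0.7},
  {"translation": [1.46,-9.91,10],"twist": 0.007,"gripper": 0.7},
  {"translation": [1.46,-9.91,12],"twist": 0.007,"gripper": 0.7},
])

```text
clock: 1.87
eef_pos: [595.8, -149.1, 299.6]
tcp_rot: [-3.14, 0.002, -0.557]
contact_force: [-0.5, -0.6, -0.3]
opening: 0.7
```

```bash
python3 -c "
from h import *
import cv2,pickle
m=camera_model('wrist');f=grab_frame('wrist');cv2.imwrite('pics/w2.png',f);pickle.dump(m,open('w2.pkl','wb'))
go([596,-151.5,226],-0.56)"
```

```text
trans cm [0.34 0.04 7.  ] twist 0.002 pos [ 593.7 -149.6  296.1] rpy [ 3.141  0.007 -0.558] t 1.92 op 0.7 F [-1.8  0.2 -4. ]
```

View pics/w2.png

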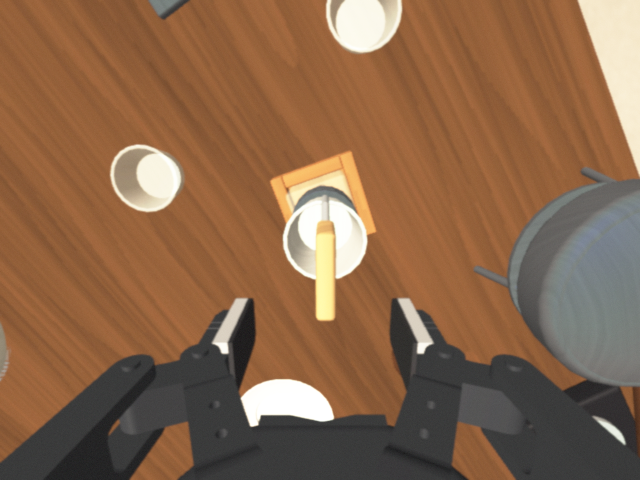

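The picture shows the grip, columns 316–336 with its end at row 320, standing midway between the pads at columns 240 and 405. I'll descend and close.

>>> arm_command([
  {"translation": [0.34,0.04,2.5],"twist": 0,"gripper": 0.7},
  {"translation": [0.34,0.04,5],"twist": 0,"gripper": 0.7},
  {"translation": [0.34,0.04,6.5],"twist": 0,"gripper": 0.7},
  {"translation": [0.34,0.04,7],"twist": 0,"gripper": 0.7},
  {"translation": [0.34,0.04,7],"twist": 0,"gripper": 0.5},
], squeeze=40)

```text
clock: 2.33
eef_pos: [595.4, -151.7, 225.4]
tcp_rot: [3.14, 0.009, -0.558]
contact_force: [0.2, 0.4, 0.4]
opening: 0.574
```

```bash
python3 -c "
from h import *
go([596,-151.5,226],-0.56)"
```

```text
trans cm [ 0.04 -0.05 -0.06] twist 0.002 pos [ 595.4 -151.7  225.4] rpy [ 3.14   0.009 -0.558] t 2.33 op 0.574 F [0.2 0.4 0.4]
```

>>> arm_command([
  {"translation": [0,0,0],"twist": 0,"gripper": 0},
  {"translation": [0,0,0],"twist": 0,"gripper": 0},
  {"translation": [0,0,0],"twist": 0,"gripper": 0},
  {"translation": [0,0,0],"twist": 0,"gripper": 0},
  {"translation": [0,0,0],"twist": 0,"gripper": 0},
], squeeze=40)

```text
clock: 2.75
eef_pos: [596.3, -152.0, 226.9]
tcp_rot: [3.141, 0.006, -0.558]
contact_force: [0.0, -1.3, 5.1]
opening: 0.131
```

>>> arm_command([
  {"translation": [0,0,0],"twist": 0,"gripper": 0},
  {"translation": [0,0,0],"twist": 0,"gripper": 0},
  {"translation": [0,0,-0.3],"twist": 0,"gripper": 0},
  {"translation": [0,0,-0.8],"twist": 0,"gripper": 0},
  {"translation": [0,0,-1.5],"twist": 0,"gripper": 0},
], squeeze=40)

```text
clock: 3.17
eef_pos: [595.8, -151.9, 241.6]
tcp_rot: [3.141, 0.008, -0.558]
contact_force: [-0.5, -0.3, -2.2]
opening: 0.131
```

```bash
python3 -c "
from h import *
go([460,40,260],0)"
```

```text
trans cm [-21.7   -9.09  -1.67] twist -0.558 pos [ 595.8 -151.9  241.6] rpy [ 3.141  0.008 -0.558] t 3.17 op 0.131 F [-0.5 -0.3 -2.2]
```

>>> arm_command([
  {"translation": [-2,-0.5,-1.7],"twist": -0.05,"gripper": 0},
  {"translation": [-5,-2,-1.7],"twist": -0.15,"gripper": 0},
  {"translation": [-8.8,-3.5,-1.7],"twist": -0.27,"gripper": 0},
  {"translation": [-12.6,-5.2,-1.7],"twist": -0.39,"gripper": 0},
  {"translation": [-16,-6.8,-1.7],"twist": -0.5,"gripper": 0},
])

```text
clock: 3.58
eef_pos: [494.7, -8.3, 260.3]
tcp_rot: [-3.138, 0.007, -0.053]
contact_force: [-0.4, 0.5, -1.0]
opening: 0.13
```

```bash
python3 -c "
from h import *
go([450,70,260],0)"
```

```text
trans cm [-4.87 -7.59  0.09] twist -0.053 pos [494.7  -8.3 260.3] rpy [-3.138  0.007 -0.053] t 3.58 op 0.13 F [-0.4  0.5 -1. ]
```

>>> arm_command([
  {"translation": [-1.8,-2.5,0.09],"twist": -0.03,"gripper": 0},
  {"translation": [-3.5,-5,0.09],"twist": -0.05,"gripper": 0},
  {"translation": [-4.5,-6.8,0.09],"twist": -0.05,"gripper": 0},
  {"translation": [-4.87,-7.59,0.09],"twist": -0.05,"gripper": 0},
  {"translation": [-4.87,-7.59,0.09],"twist": -0.05,"gripper": 0},
])

```text
clock: 4.0
eef_pos: [449.7, 71.3, 260.7]
tcp_rot: [-3.137, 0.006, -0.001]
contact_force: [0.1, 0.8, -1.7]
opening: 0.133
```

```bash
python3 -c "
from h import *
import cv2,pickle
m=camera_model('wrist');f=grab_frame('wrist');cv2.imwrite('pics/w3.png',f);pickle.dump(m,open('w3.pkl','wb'))
go([450,70,260],0)"
```

```text
trans cm [-0.03  0.04  0.06] twist -0.001 pos [450.3  70.4 260.6] rpy [-3.138e+00  6.000e-03 -1.000e-03] t 4.05 op 0.133 F [-0.  -0.  -1.3]
```

View pics/w3.png

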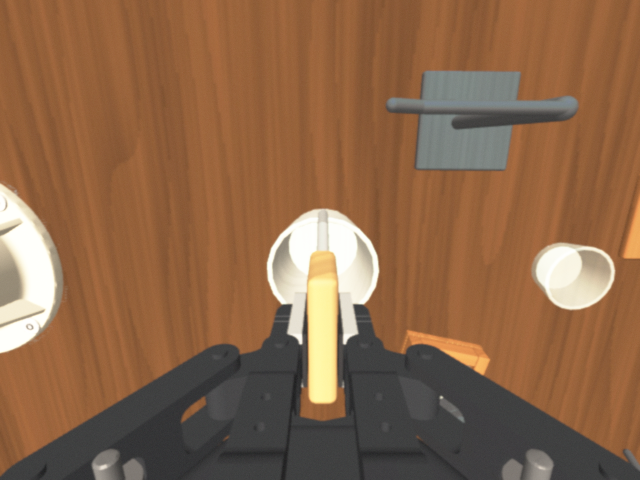

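```bash
python3 -c "
from h import *
import pickle,cv2
i=cv2.imread('pics/w3.png')[60:180,380:590];cv2.imwrite('pics/c6.png',cv2.resize(i,None,fx=3.8,fy=3.8,interpolation=2))
np.set_printoptions(precision=1,suppress=True)
m=pickle.load(open('w3.pkl','rb'))
print(atz(m,393,105,195),atz(m,440,106,186),atz(m,520,107.5,186),atz(m,565,108,186))
"
```

```text
[489.6 166.1 195. ] [518.6 166.4 186. ] [565.1 165.6 186. ] [591.2 165.3 186. ]
```

View pics/c6.png

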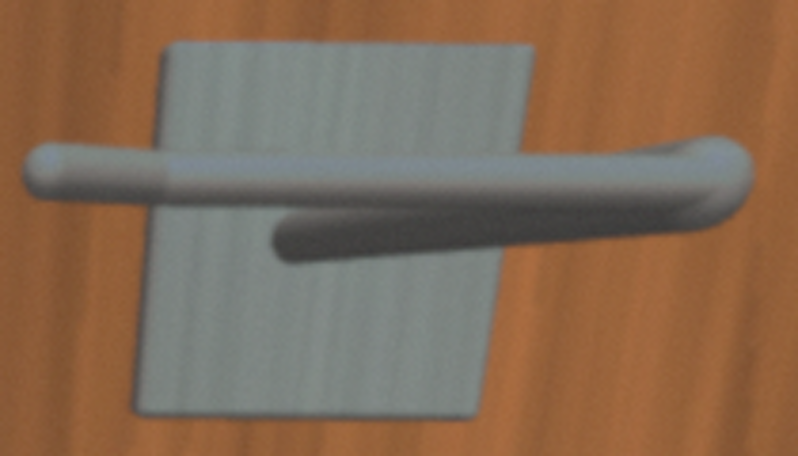

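```bash
python3 -c "
from h import *
go([425,166,222],-0.01)"
```

```text
trans cm [-2.52 -9.55  3.91] twist 0.009 pos [450.3  70.4 260.6] rpy [-3.138e+00  6.000e-03 -1.000e-03] t 4.05 op 0.133 F [-0.  -0.  -1.3]
```

>>> arm_command([
  {"translation": [-1.2,-2.5,1],"twist": 0,"gripper": 0},
  {"translation": [-2.52,-5.5,2],"twist": 0.009,"gripper": 0},
  {"translation": [-2.52,-8.5,3],"twist": 0.009,"gripper": 0},
  {"translation": [-2.52,-9.55,3.9],"twist": 0.009,"gripper": 0},
  {"translation": [-2.52,-9.55,3.9],"twist": 0.009,"gripper": 0},
])

```text
clock: 4.47
eef_pos: [425.2, 166.8, 220.7]
tcp_rot: [-3.139, 0.008, -0.008]
contact_force: [-0.4, -0.6, -0.9]
opening: 0.13
```

```bash
python3 -c "
from h import *
import cv2,pickle
m=camera_model('wrist');f=grab_frame('wrist');cv2.imwrite('pics/w4.png',f);pickle.dump(m,open('w4.pkl','wb'))
s=grab_frame('side');cv2.imwrite('pics/s4.png',cv2.resize(s[220:360,240:400],None,fx=4,fy=4,interpolation=2))
go([536,166,222],-0.01)"
```

```text
trans cm [11.05 -0.18 -0.09] twist 0.001 pos [425.5 165.2 221.8] rpy [-3.139  0.007 -0.009] t 4.57 op 0.133 F [ 0.2 -0.2 -2.2]
```

View pics/w4.png

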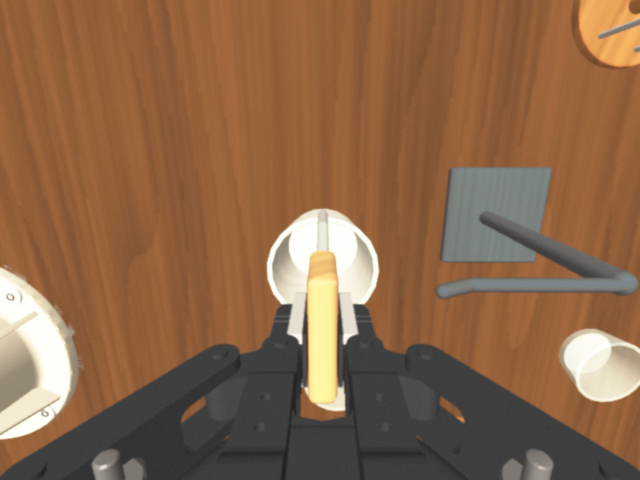

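View pics/s4.png

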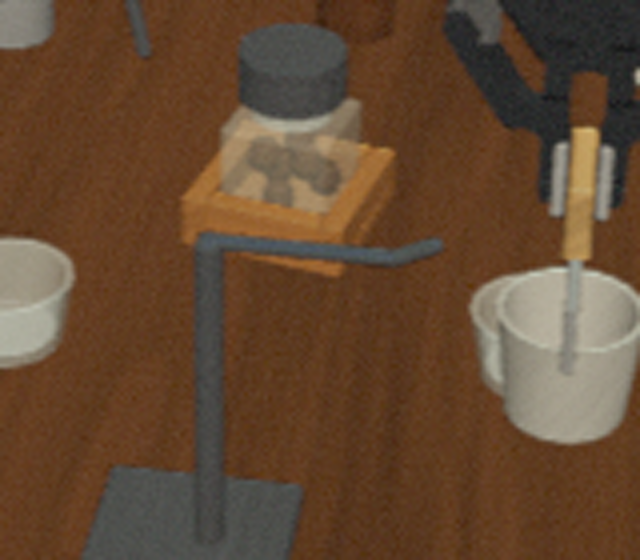

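```bash
python3 -c "
from h import *
S=camera_model('side')
f=lambda p:np.round((np.array(proj(S,p))-[240,220])*4,0)
print(f([425.5,165.5,210]),f([425.5,193,210]),f([488,166,195]),f([591,165.5,190]),f([425.5,165.5,248]),f([425.5,165.5,168]),f([425.5,193,168]))"
```

```text
[574. 226.] [572. 260.] [432. 242.] [206. 231.] [580. 152.] [567. 304.] [564. 339.]
```

```bash
python3 -c "
from h import *
import pickle
m=pickle.load(open('w4.pkl','rb'))
print(atz(m,443,291,195),atz(m,480,286,186),atz(m,600,285.5,186),atz(m,627,284,186))"
```

```text
[489.4708125 166.4323166 195.       ] [512.83896553 165.23728442 186.        ] [578.53530798 165.25155376 186.        ] [593.05695559 166.08078179 186.        ]
```

Both views put the prong at y≈165.6 and the seat at x≈537. The side picture shows the bar end at (577,258), against a predicted (572,260), so the heights agree. Now I'll push in.

>>> arm_command([
  {"translation": [2.5,0,0],"twist": 0,"gripper": 0},
  {"translation": [5,0,0],"twist": 0,"gripper": 0},
  {"translation": [7.5,0,0],"twist": 0,"gripper": 0},
  {"translation": [10,0,0],"twist": 0,"gripper": 0},
  {"translation": [11.1,0,0],"twist": 0,"gripper": 0},
])

```text
clock: 4.98
eef_pos: [540.3, 162.3, 221.8]
tcp_rot: [-3.139, 0.004, -0.011]
contact_force: [0.2, 0.1, -0.5]
opening: 0.13
```

```bash
python3 -c "
from h import *
import cv2,pickle
s=grab_frame('side');cv2.imwrite('pics/s5.png',cv2.resize(s[200:360,240:400],None,fx=3.7,fy=3.7,interpolation=2))
go([536,166,202],-0.01)"
```

```text
trans cm [-0.48 -0.34  1.97] twist -0.001 pos [540.8 162.5 221.6] rpy [-3.139  0.004 -0.011] t 5.03 op 0.126 F [ 2.2  1.5 -1.3]
```

View pics/s5.png

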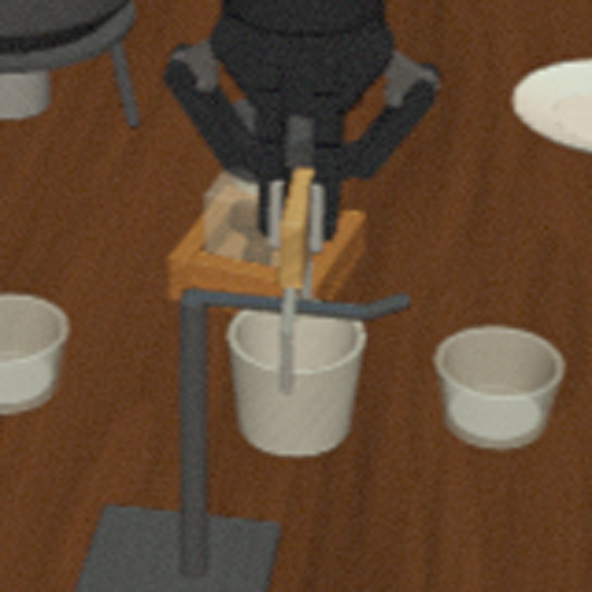

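The bail wire passes in front of the prong at (288,300), so the prong is through the window. I'll centre it and lower.

>>> arm_command([
  {"translation": [-0.2,-0.3,0.4],"twist": 0,"gripper": 0},
  {"translation": [-0.4,-0.34,0.9],"twist": 0,"gripper": 0},
  {"translation": [-0.4,-0.34,1.4],"twist": 0,"gripper": 0},
  {"translation": [-0.4,-0.34,1.75],"twist": 0,"gripper": 0},
  {"translation": [-0.4,-0.34,1.9],"twist": 0,"gripper": 0},
])

```text
clock: 5.45
eef_pos: [535.5, 165.9, 201.9]
tcp_rot: [-3.14, 0.005, -0.011]
contact_force: [-1.6, -0.9, 2.8]
opening: 0.128
```

>>> arm_command([
  {"translation": [0,0,0],"twist": 0,"gripper": 0},
  {"translation": [0,0,0],"twist": 0,"gripper": 0},
  {"translation": [0,0,0.05],"twist": 0,"gripper": 0},
  {"translation": [0,0,0.1],"twist": 0,"gripper": 0},
  {"translation": [0,0,0.1],"twist": 0,"gripper": 0},
])

```text
clock: 5.87
eef_pos: [535.5, 166.0, 201.8]
tcp_rot: [-3.139, 0.005, -0.011]
contact_force: [-2.1, -1.0, 6.4]
opening: 0.135
```

>>> arm_command([
  {"translation": [0,0,0],"twist": 0,"gripper": 0.18},
  {"translation": [0,0,0],"twist": 0,"gripper": 0.22},
  {"translation": [0,0,0],"twist": 0,"gripper": 0.3},
  {"translation": [0,0,0],"twist": 0,"gripper": 0.4},
  {"translation": [0,0,0],"twist": 0,"gripper": 0.45},
], squeeze=20)

```text
clock: 6.28
eef_pos: [535.5, 166.0, 201.7]
tcp_rot: [-3.139, 0.005, -0.011]
contact_force: [-0.6, -1.0, 0.8]
opening: 0.45
```

```bash
python3 -c "
from h import *
import cv2,pickle
s=grab_frame('side');cv2.imwrite('pics/s6.png',cv2.resize(s[200:360,240:400],None,fx=3.7,fy=3.7,interpolation=2))
go([536,166,202],-0.01)"
```

```text
trans cm [ 0.05  0.   -0.03] twist -0.001 pos [535.5 166.  201.7] rpy [-3.139  0.005 -0.011] t 6.33 op 0.451 F [ 1.1 -0.6 -0.6]
```

View pics/s6.png

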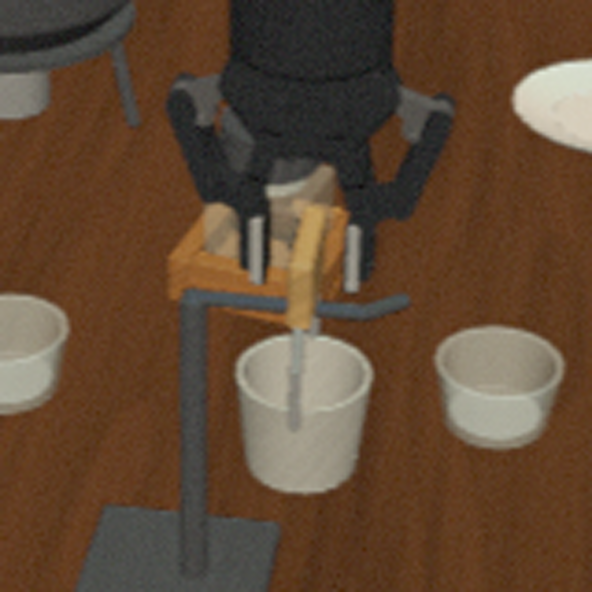

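The pail hangs on the prong with the bar at (300,315), and both fingers are clear at columns 255 and 352. I'll raise straight up.

>>> arm_command([
  {"translation": [0,0,-1],"twist": 0,"gripper": 0.45},
  {"translation": [0,0,-3],"twist": 0,"gripper": 0.45},
  {"translation": [0,0,-6],"twist": 0,"gripper": 0.45},
  {"translation": [0,0,-9.5],"twist": 0,"gripper": 0.45},
  {"translation": [0,0,-13],"twist": 0,"gripper": 0.6},
])

```text
clock: 6.75
eef_pos: [535.7, 165.6, 333.5]
tcp_rot: [-3.14, 0.006, -0.011]
contact_force: [0.5, 0.6, 0.1]
opening: 0.578
```

```bash
python3 -c "
from h import *
import cv2,pickle
s=grab_frame('side');cv2.imwrite('pics/s7.png',cv2.resize(s[200:360,240:400],None,fx=3.7,fy=3.7,interpolation=2))
go([560,-110,300],-0.9)"
```

```text
trans cm [ 2.42 27.64  4.01] twist 0.889 pos [538.7 166.4 341.4] rpy [-3.137 -0.004 -0.011] t 6.8 op 0.6 F [1.5 0.  6.3]
```

View pics/s7.png

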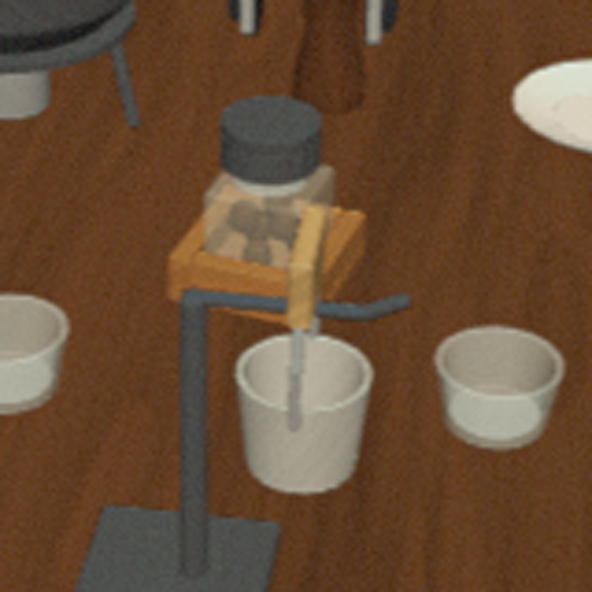

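>>> arm_command([
  {"translation": [0.4,4,0],"twist": 0.11,"gripper": 0.8},
  {"translation": [0.8,8,0],"twist": 0.22,"gripper": 1},
  {"translation": [1.2,12,1],"twist": 0.34,"gripper": 1},
  {"translation": [2,16,2],"twist": 0.46,"gripper": 1},
  {"translation": [2.8,20,3],"twist": 0.58,"gripper": 1},
])

```text
clock: 7.22
eef_pos: [564.5, -34.8, 311.4]
tcp_rot: [-3.134, -0.002, -0.596]
contact_force: [0.9, 0.0, -0.0]
opening: 1.003
```

```bash
python3 -c "
from h import *
go([590,-145,240],-0.9)"
```

```text
trans cm [8.28 7.74 7.1 ] twist 0.304 pos [564.5 -34.8 311.4] rpy [-3.134e+00 -2.000e-03 -5.960e-01] t 7.22 op 1.003 F [ 0.9  0.  -0. ]
```

>>> arm_command([
  {"translation": [2.5,2.3,1.5],"twist": 0.1,"gripper": 1},
  {"translation": [5,4.6,3],"twist": 0.2,"gripper": 1},
  {"translation": [7,6.5,5],"twist": 0.3,"gripper": 1},
  {"translation": [8.28,7.74,7],"twist": 0.304,"gripper": 1},
  {"translation": [8.28,7.74,7.1],"twist": 0.304,"gripper": 1},
])

```text
clock: 7.63
eef_pos: [588.6, -147.9, 236.5]
tcp_rot: [-3.137, 0.003, -0.904]
contact_force: [-0.9, 0.2, -1.0]
opening: 0.999
```

```bash
python3 -c "
from h import *
import cv2,pickle
m=camera_model('wrist');f=grab_frame('wrist');cv2.imwrite('pics/w8.png',f);pickle.dump(m,open('w8.pkl','wb'))
go([597,-151,120],-0.9)"
```

```text
trans cm [ 0.92 -0.28 11.8 ] twist -0.003 pos [ 588.9 -146.2  238.1] rpy [-3.136e+00  3.000e-03 -9.030e-01] t 7.68 op 1.002 F [-0.4  0.1  0.7]
```

View pics/w8.png

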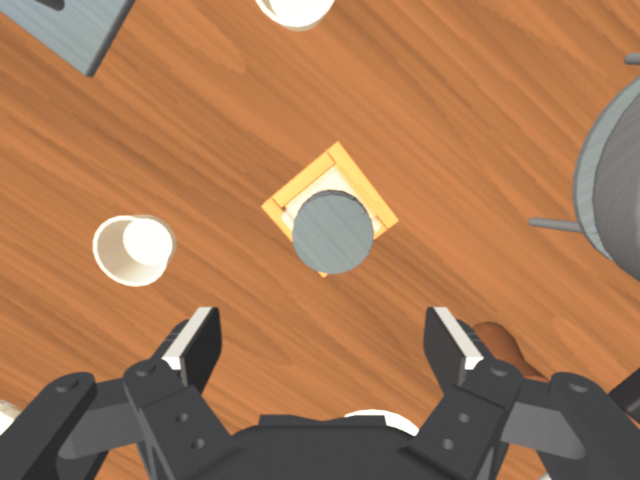

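```bash
python3 -c "
import cv2,numpy as np
i=cv2.imread('pics/w8.png')[130:285,250:410].astype(float)
i=np.clip(i*1.0,0,255).astype('uint8')
cv2.imwrite('pics/c8.png',cv2.resize(i,None,fx=3.7,fy=3.7,interpolation=2))
j=cv2.imread('pics/w8.png')[180:280,285:385].astype(float);j=np.clip((j-60)*2.2,0,255).astype('uint8')
cv2.imwrite('pics/c9.png',cv2.resize(j,None,fx=6,fy=6,interpolation=2))"
```

```text
(no output)
```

View pics/c8.png

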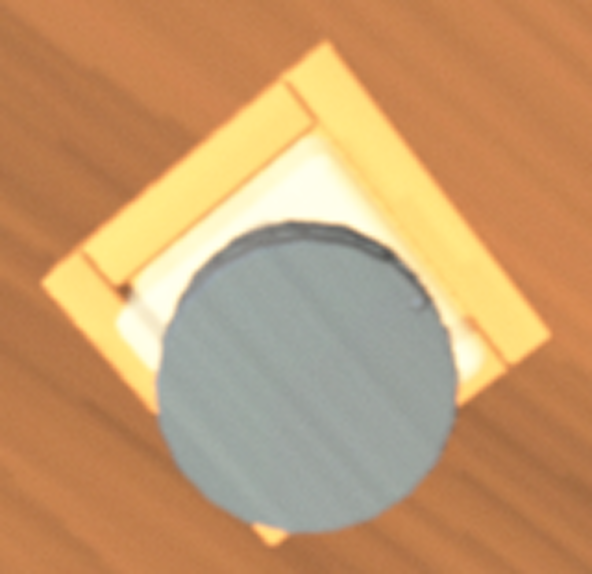

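View pics/c9.png

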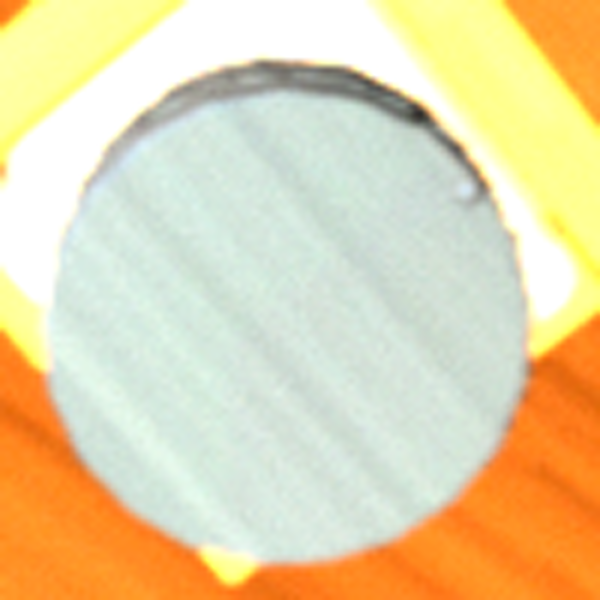

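```bash
python3 -c "
from h import *
import pickle
m=pickle.load(open('w8.pkl','rb'));c=lambda u,v:(285+u/6-.4,180+v/6-.4)
P=np.array([atz(m,*c(*p),118) for p in((466,190),(47,330),(527,330),(287,92),(287,563))]);print(P.round(1))
C=(P[1]+P[2])/2;C2=(P[3]+P[4])/2;print(C,C2);d=P[0]-(C+C2)/2
print(np.linalg.norm(d),np.degrees(np.arctan2(d[1],d[0])))
c=lambda u,v:(250+u/3.7-.4,130+v/3.7-.4)
k=[atz(m,*c(*p),32) for p in((42,283),(327,40),(550,335),(272,545))];print(np.array(k).round(1),np.mean(k,0))
for a in range(4): e=k[a]-k[a-1];print(np.linalg.norm(e),np.degrees(np.arctan2(e[1],e[0])))
"
```

```text
[[ 625.9 -156.2  118. ]
 [ 578.2 -125.4  118. ]
 [ 616.8 -174.3  118. ]
 [ 621.6 -130.5  118. ]
 [ 572.2 -170.1  118. ]]
[ 597.46489345 -149.84974675  118.        ] [ 596.89327382 -150.32011344  118.        ]
29.392402021549277 -11.93637201759446
[[ 559.2  -90.9   32. ]
 [ 656.7 -111.9   32. ]
 [ 634.3 -209.3   32. ]
 [ 537.9 -187.8   32. ]] [ 597.01194741 -149.96279095   32.        ]
99.21066696951678 77.5746968270951
99.73661452983316 -12.185371853677488
99.91682941745529 -102.95597267056782
98.81073937060475 167.4098894602178
```

```bash
python3 -c "
from h import *
go([597.2,-150.2,79],-0.9)"
```

```text
trans cm [ 0.88 -0.32 15.91] twist -0.003 pos [ 588.9 -146.2  238.1] rpy [-3.136e+00  3.000e-03 -9.030e-01] t 7.68 op 1.002 F [-0.4  0.1  0.7]
```

>>> arm_command([
  {"translation": [0.88,-0.32,2.5],"twist": 0,"gripper": 1},
  {"translation": [0.88,-0.32,5.5],"twist": 0,"gripper": 1},
  {"translation": [0.88,-0.32,8],"twist": 0,"gripper": 1},
  {"translation": [0.88,-0.32,9.5],"twist": 0,"gripper": 1},
  {"translation": [0.88,-0.32,9.8],"twist": 0,"gripper": 1},
])

```text
clock: 8.1
eef_pos: [595.9, -149.0, 138.5]
tcp_rot: [-3.138, 0.006, -0.901]
contact_force: [-0.5, -0.3, -0.2]
opening: 1.0
```

```bash
python3 -c "
from h import *
import cv2,pickle
m=camera_model('wrist');f=grab_frame('wrist');cv2.imwrite('pics/w10.png',f);pickle.dump(m,open('w10.pkl','wb'))
go([597.2,-150.2,79],-0.9)"
```

```text
trans cm [0.14 0.03 6.04] twist -0.001 pos [ 596.5 -149.3  139.5] rpy [-3.137  0.005 -0.901] t 8.15 op 0.999 F [0.7 0.6 0.1]
```

View pics/w10.png

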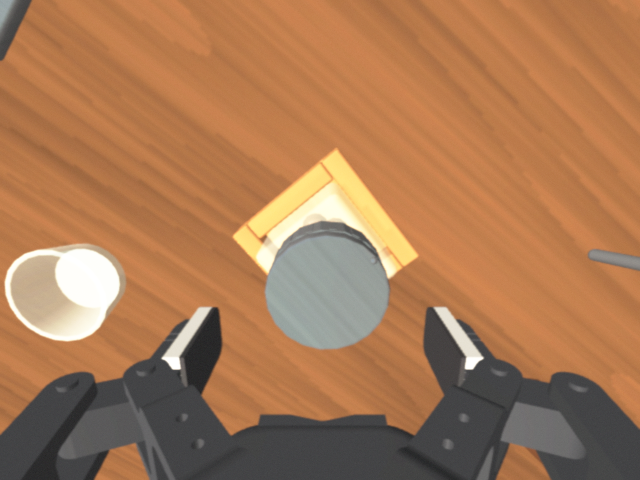

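>>> arm_command([
  {"translation": [0.2,0.03,1.5],"twist": 0,"gripper": 1},
  {"translation": [0.2,0.03,3],"twist": 0,"gripper": 1},
  {"translation": [0.2,0.03,4.7],"twist": 0,"gripper": 1},
  {"translation": [0.2,0.03,5.7],"twist": 0,"gripper": 1},
  {"translation": [0.2,0.03,6.0],"twist": 0,"gripper": 1},
])

```text
clock: 8.57
eef_pos: [597.7, -150.1, 79.6]
tcp_rot: [-3.137, 0.005, -0.9]
contact_force: [-0.7, 1.0, 0.4]
opening: 0.999
```

```bash
python3 -c "
from h import *
import cv2,pickle
m=camera_model('wrist');f=grab_frame('wrist');cv2.imwrite('pics/w11.png',f)
go([597.2,-150.2,79],-0.9)"
```

```text
trans cm [-0.03  0.03  0.06] twist -0.001 pos [ 597.7 -150.3   79.6] rpy [-3.137  0.005 -0.901] t 8.62 op 1.004 F [-0.  -0.1 -0.6]
```

View pics/w11.png

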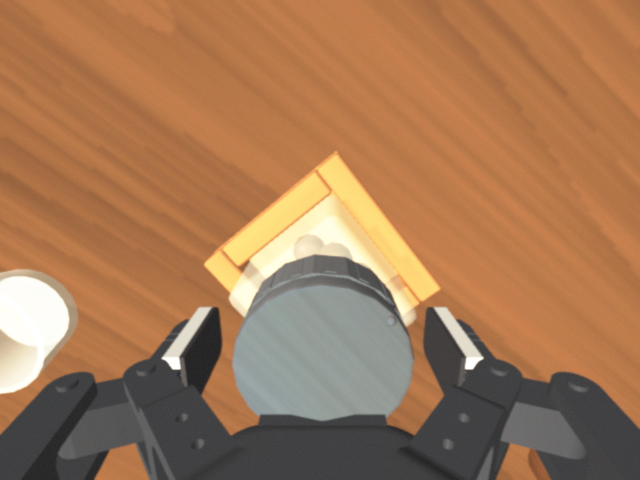

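The cap, columns 233–412, is centred between the pads at columns 220 and 425. I'll close on it.

>>> arm_command([
  {"translation": [0,0,0],"twist": 0,"gripper": 0.85},
  {"translation": [0,0,0],"twist": 0,"gripper": 0.75},
  {"translation": [0,0,0],"twist": 0,"gripper": 0.7},
  {"translation": [0,0,0],"twist": 0,"gripper": 0.6},
  {"translation": [0,0,0],"twist": 0,"gripper": 0.5},
], squeeze=30)

```text
clock: 9.03
eef_pos: [598.4, -150.1, 81.1]
tcp_rot: [-3.136, 0.004, -0.901]
contact_force: [-2.3, 2.3, 5.4]
opening: 0.75
```

>>> arm_command([
  {"translation": [0,0,0],"twist": 0,"gripper": 0.5},
  {"translation": [0,0,0],"twist": 0,"gripper": 0.5},
  {"translation": [0,0,0],"twist": 0,"gripper": 0.5},
  {"translation": [0,0,0],"twist": 0,"gripper": 0.5},
  {"translation": [0,0,0],"twist": 0,"gripper": 0.5},
], squeeze=70)

```text
clock: 9.45
eef_pos: [598.5, -150.1, 81.4]
tcp_rot: [-3.136, 0.004, -0.901]
contact_force: [-1.4, 1.6, 3.7]
opening: 0.745
```

```bash
python3 -c "
from h import *
go([597.2,-150.2,79],-0.9);print(sense()['wrist_torque'],sense()['opening']*85)"
```

```text
trans cm [-0.08  0.11  0.24] twist -0.001 pos [ 598.5 -150.1   81.4] rpy [-3.136  0.004 -0.901] t 9.45 op 0.745 F [-1.4  1.6  3.7]
[ 0.09101916  0.20923898 -0.03319937] 63.31319678204615
```

>>> arm_command([
  {"translation": [0,0,0],"twist": -0.06,"gripper": 0.5},
  {"translation": [0,0,0],"twist": -0.13,"gripper": 0.5},
  {"translation": [0,0,0],"twist": -0.2,"gripper": 0.5},
  {"translation": [0,0,0],"twist": -0.27,"gripper": 0.5},
  {"translation": [0,0,0],"twist": -0.34,"gripper": 0.5},
], squeeze=70)

```text
clock: 9.87
eef_pos: [598.5, -150.1, 81.5]
tcp_rot: [-3.135, 0.002, -0.558]
contact_force: [-0.8, 1.8, 1.2]
opening: 0.742
```

```bash
python3 -c "
from h import *
import cv2,pickle
f=grab_frame('wrist');cv2.imwrite('pics/w12.png',f)
go([598.5,-150.1,81.4],0.39);print(sense()['wrist_torque'],sense()['opening']*85)"
```

```text
trans cm [-0.    0.    0.01] twist -0.943 pos [ 598.5 -150.1   81.5] rpy [-3.135e+00  2.000e-03 -5.530e-01] t 9.92 op 0.747 F [-0.3  1.  -0.4]
[0.16031381 0.1109661  0.02674759] 63.53657648149908
```

View pics/w12.png

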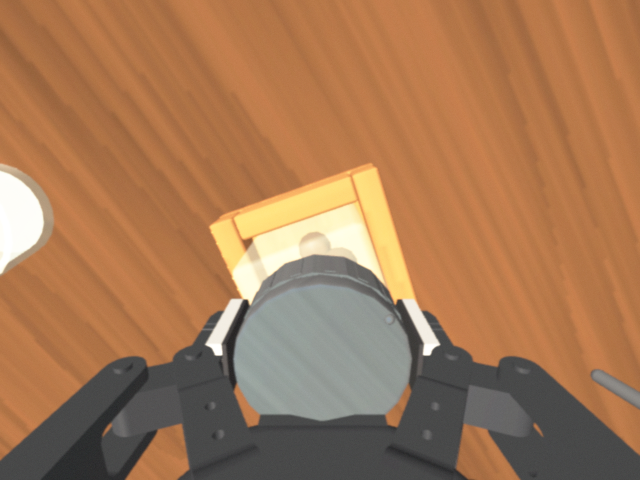

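The pip stays at (389,320) in the gripper view while the cradle has turned, so the cap is following the gripper. I'll keep turning.

>>> arm_command([
  {"translation": [0,0,0],"twist": -0.07,"gripper": 0.5},
  {"translation": [0,0,0],"twist": -0.14,"gripper": 0.5},
  {"translation": [0,0,0],"twist": -0.21,"gripper": 0.5},
  {"translation": [0,0,0],"twist": -0.28,"gripper": 0.5},
  {"translation": [0,0,0],"twist": -0.35,"gripper": 0.5},
], squeeze=70)

```text
clock: 10.33
eef_pos: [597.7, -149.5, 81.5]
tcp_rot: [-3.134, 0.001, -0.202]
contact_force: [-3.5, 3.8, 4.7]
opening: 0.74
```

>>> arm_command([
  {"translation": [0,0,0],"twist": -0.06,"gripper": 0.5},
  {"translation": [0,0,0],"twist": -0.12,"gripper": 0.5},
  {"translation": [0,0,0],"twist": -0.18,"gripper": 0.5},
  {"translation": [0,0,0],"twist": -0.24,"gripper": 0.5},
  {"translation": [0,0,0],"twist": -0.3,"gripper": 0.5},
], squeeze=70)

```text
clock: 10.75
eef_pos: [596.8, -149.0, 81.6]
tcp_rot: [-3.133, 0.001, 0.099]
contact_force: [-6.0, 3.0, 6.3]
opening: 0.743
```

```bash
python3 -c "
from h import *
go([598.5,-150.1,81.4],0.39);print(sense()['wrist_torque'],sense()['opening']*85)"
```

```text
trans cm [0.16 0.13 0.01] twist -0.291 pos [ 596.8 -149.    81.6] rpy [-3.133e+00  1.000e-03  9.900e-02] t 10.75 op 0.743 F [-6.   3.   6.3]
[ 0.53411957  0.94365268 -0.18270484] 63.15052186282482
```

>>> arm_command([
  {"translation": [0,0,0],"twist": -0.03,"gripper": 0.5},
  {"translation": [0,0,0],"twist": -0.06,"gripper": 0.5},
  {"translation": [0,0,0],"twist": -0.09,"gripper": 0.5},
  {"translation": [0,0,0],"twist": -0.12,"gripper": 0.5},
  {"translation": [0,0,0],"twist": -0.12,"gripper": 0.5},
], squeeze=70)

```text
clock: 11.17
eef_pos: [596.3, -148.9, 82.0]
tcp_rot: [-3.132, 0.001, 0.219]
contact_force: [-4.2, 1.6, 7.1]
opening: 0.744
```

```bash
python3 -c "
from h import *
import cv2,pickle
f=grab_frame('wrist');cv2.imwrite('pics/w13.png',f);pickle.dump(camera_model('wrist'),open('w13.pkl','wb'))
s=grab_frame('side');cv2.imwrite('pics/s13.png',cv2.resize(s[190:300,260:380],None,fx=5,fy=5,interpolation=2))
go([598.5,-150.1,81.4],0.39);print(sense()['wrist_torque'],sense()['opening']*85)"
```

```text
trans cm [0.18 0.16 0.06] twist -0.172 pos [ 596.4 -148.9   82. ] rpy [-3.132  0.     0.218] t 11.27 op 0.745 F [-3.8  0.9  6.7]
[ 0.16768738  0.71639294 -0.01198432] 63.295282806360795
```

View pics/w13.png

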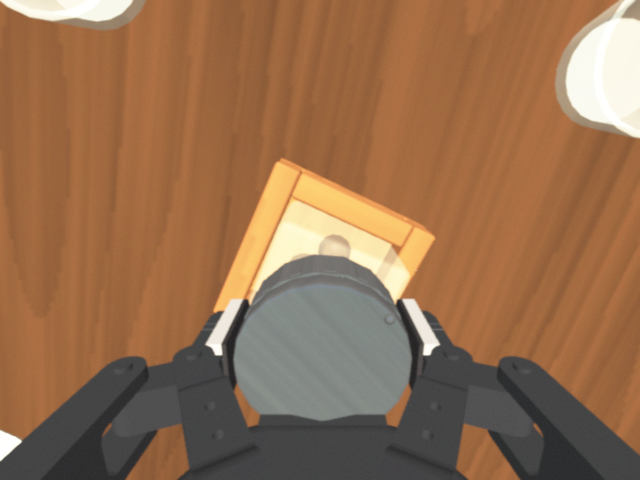

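View pics/s13.png

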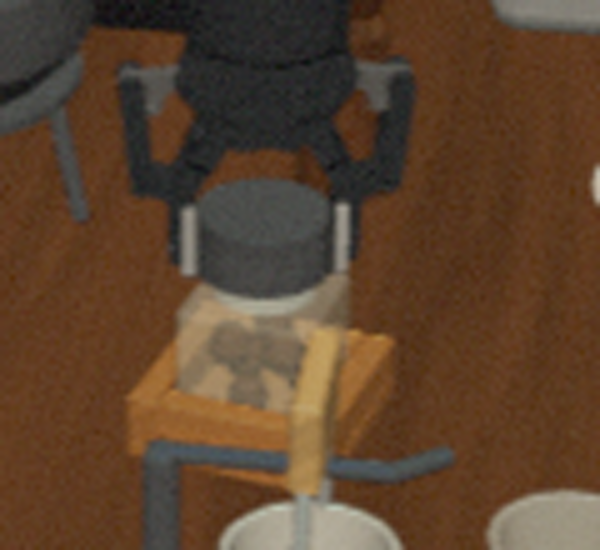

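Torque about z has fallen from −0.18 to −0.01 N m and a steady 7 N upward push has appeared. That fits the threads having let go at about 65°. I'll turn a few more degrees for margin, then try a small lift.

>>> arm_command([
  {"translation": [0,0,0],"twist": -0.03,"gripper": 0.5},
  {"translation": [0,0,0],"twist": -0.07,"gripper": 0.5},
  {"translation": [0,0,-0.1],"twist": -0.07,"gripper": 0.5},
  {"translation": [0,0,-0.2],"twist": -0.07,"gripper": 0.5},
  {"translation": [0,0,-0.3],"twist": -0.07,"gripper": 0.5},
], squeeze=70)

```text
clock: 11.68
eef_pos: [596.2, -149.1, 85.0]
tcp_rot: [-3.132, 0.0, 0.286]
contact_force: [-1.2, 0.2, -1.4]
opening: 0.742
```

```bash
python3 -c "
from h import *
go([598.5,-150.1,81.4],0.29);print(sense()['wrist_torque'],sense()['opening']*85)"
```

```text
trans cm [0.19 0.16 0.36] twist -0.004 pos [ 596.2 -149.1   85. ] rpy [-3.132  0.     0.286] t 11.68 op 0.742 F [-1.2  0.2 -1.4]
[-0.09545391  0.11828745  0.05677514] 63.069396469078136
```

The vertical force is −1.4 N, about the cap's own weight, so the cap is free. I'll lift it.

>>> arm_command([
  {"translation": [0,0,-0.5],"twist": 0,"gripper": 0.5},
  {"translation": [0,0,-1.2],"twist": 0,"gripper": 0.5},
  {"translation": [0,0,-2.2],"twist": 0,"gripper": 0.5},
  {"translation": [0,0,-3],"twist": 0,"gripper": 0.5},
  {"translation": [0,0,-3.4],"twist": 0,"gripper": 0.5},
], squeeze=70)

```text
clock: 12.1
eef_pos: [597.3, -149.6, 120.9]
tcp_rot: [-3.133, -0.002, 0.286]
contact_force: [-0.0, 0.8, -0.2]
opening: 0.742
```

>>> arm_command([
  {"translation": [0,0,0],"twist": 0,"gripper": 0.5},
  {"translation": [0,0,0],"twist": 0,"gripper": 0.5},
  {"translation": [0,0,0],"twist": 0,"gripper": 0.5},
  {"translation": [0,0,0],"twist": 0,"gripper": 0.5},
  {"translation": [0,0,0],"twist": 0,"gripper": 0.5},
], squeeze=70)

```text
clock: 12.52
eef_pos: [597.0, -149.5, 120.5]
tcp_rot: [-3.133, -0.001, 0.286]
contact_force: [-0.0, -0.3, -0.5]
opening: 0.745
```

```bash
python3 -c "
from h import *
import cv2,pickle
f=grab_frame('wrist');cv2.imwrite('pics/w14.png',f)
s=grab_frame('side');cv2.imwrite('pics/s14f.png',s);cv2.imwrite('pics/s14.png',cv2.resize(s[180:340,250:400],None,fx=3.75,fy=3.75,interpolation=2))
cv2.imwrite('pics/t14.png',grab_frame('top'))
go([598.5,-150.1,119],0.29);print(sense()['wrist_torque'],sense()['qvel'])"
```

```text
trans cm [0.12 0.09 0.16] twist -0.004 pos [ 597.1 -149.6  120.6] rpy [-3.133e+00 -2.000e-03  2.860e-01] t 12.67 op 0.744 F [ 0.4  0.3 -1.1]
[-0.02998932  0.00747267  0.00033054] [-2.38685041e-03  3.28051346e-04  7.22480047e-04  7.02977165e-04
  9.81789442e-04  6.68839414e-06]
```

View pics/s14.png

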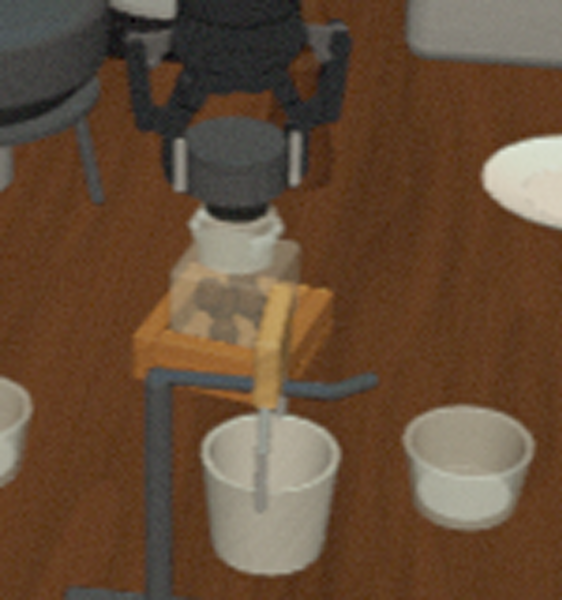

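View pics/w14.png

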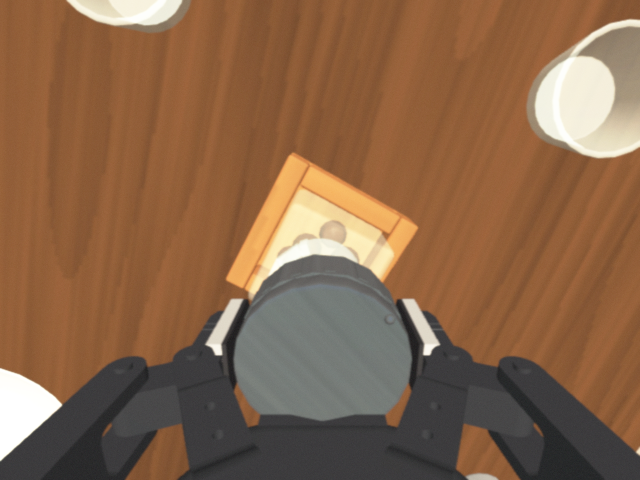

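View pics/t14.png

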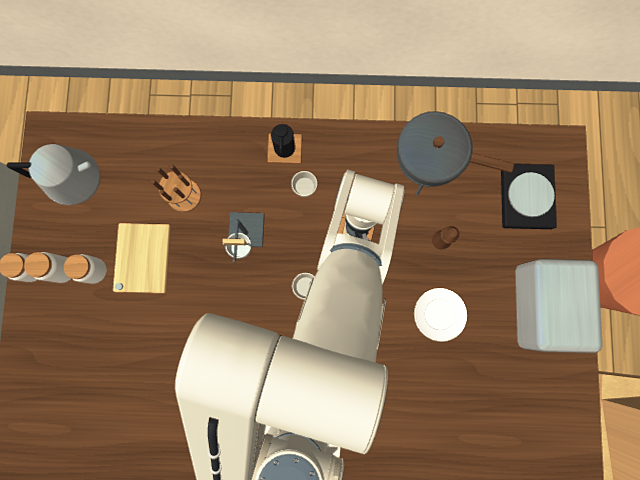

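```bash
python3 -c "
from h import *
S=camera_model('side')
f=lambda p:np.round((np.array(proj(S,p))-[250,180])*3.75,0)
for z in(120,126,132):print(z,f([597,-117.5,z]))
print('captop',f([597,-117.5,157]),'seal top ctr',f([597,-150,111]),'jar top front corner',[f([597+a,-150+b,74]) for a,b in((40,26),(-26,40))])"
```

```text
120 [225. 214.]
126 [225. 206.]
132 [225. 197.]
captop [225. 161.] seal top ctr [232. 202.] jar top front corner [array([162., 268.]), array([263., 288.])]
```

The cap's lower front edge sits near row 206, which matches z≈126 mm, about 15 mm above the seal. The jar is seated and the pail hangs free, so I'm handing in.

```bash
python3 -c "
from h import *
print(job.sign_off())"
```

```text
the job is handed in; nothing more can be done
None
```

I hung the pail on the hook, unscrewed the cap and left the gripper holding it just above the open jar. The job was handed in at about 12.7 s; sign-off gives no verdict.

- **Pail:** I lifted it off by its wooden grip, hung it on the prong and let it go. The last side and top pictures show it hanging free by the bar. Its grip leans slightly on the round prong.
- **Unscrewing:** I turned the cap about 68° anticlockwise. By about 64° the torque had dropped to near zero and the seal's spring was pushing the cap up with about 7 N. The last 4° were margin.
- **Cap:** I raised it about 39 mm and it is held level to within about 0.5°. Its lower edge is about 15 mm above the seal and about 20 mm above the glass mouth. The force on the gripper is about 1 N, which is just the cap's weight.
- **Jar and other things:** The jar looks seated in its cradle. The ramekins, fork holder and pepper mill appear where they started, though the arm partly hides the near ramekin in the top view.

No check failed. The hook and cap positions from the different camera views agreed to within about 2 mm.

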